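# Switch the blast-media selector to the blue jar

### The job

On the blast-media console, lift the clear hood, which has a black ball to hold it by, and swing it back until its spring carries it over and it stays fully open by itself. Then pull the red selector knob outward against its spring, turn its striped end to the stop on the side where the blue-capped jar stands, and let it drop fully home there. Leave the hood open, let go of everything, and do not shift the jars, the spray can or the tape roll.

Things in the scene. Friction and masses are not known exactly. Their poses are not given: they have to be found in the camera images.
- console: Pale grey fixed wedge, 240 mm wide (y), x -78 to +143 mm, 145 mm high at the back. Origin on the table below the point where the knob's axis meets the panel (80 mm up). z up, x level towards the high back, y left. The panel rises 30 deg towards +x: outward normal (-0.5, 0, 0.866), upslope (0.866, 0, 0.5). Hinge brackets at y +-92 mm, 115 mm upslope of the knob, 66 mm tall.
- hood (a joint): Hood angle, rad: 0 shut (parallel to the panel, 55 mm off it, over the knob), grows as it swings up and back to its stop at 2.2 (6 deg past upright). A small tension spring by the left bracket and the hood's weight (160 g) pull it shut below about 1.15 rad (up to 2 N at the ball); let go beyond 1.25 rad it swings by itself to the open stop within a second or two.
- hood_ball (a point): Centre of the black ball, 26 mm in diameter, on a 10 mm thick steel stem that sticks out from the middle of the hood's yellow front edge in line with the hood, ball centre 35 mm off the edge. It lies 190 mm from the hinge line, level with the hood's sheet. Its x axis points from ball to hinge, y along the hinge line.
- hood_hinge (a point): Middle of the hood's hinge line, which runs along the console's y axis, 115 mm upslope of the knob axis and 55 mm off the panel. The hood is a flat clear flap 155 mm long and 170 mm wide with a yellow frame, its front lip hanging 26 mm below it.
- knob_pull (a joint): How far the knob is pulled out along the panel's normal, m: 0 fully home, 0.016 outer stop. Spring: 3.5 N at 0, 9 N at 0.016, plus 1 N weight. The knob's 6 mm index pin clears the detent teeth when pulled out more than 8 mm; resting on top of a tooth it reads about 0.0075.
- knob_turn (a joint): Knob angle, rad, about the panel's outward normal: 0 nose upslope (middle stop, feed off, its start), positive turns the nose left (console +y), negative right. Notches at -0.873, 0, +0.873 with 0.06 rad play either way; the pin drops in if released within about 0.12 rad of a notch's middle. It cannot turn between notches unless pulled out. Ends at -1.02, +1.02.
- knob_grip (a point): Grasp point on the knob's axis, 11 mm below its top: a red bar 50 mm long, 16 mm wide, 12 to 43 mm off the panel when home, on a round foot 42 mm in diameter. x along the bar to the nose (white stripe on that half, steel pin below), z outward along the panel's normal. Round the foot a ring of steel teeth, 24 to 36 mm from the axis, 10 mm high.
- knob_nose (a point): Tip of the red bar at the nose end, 25 mm from the knob's axis, at the same height as knob_grip.
- jar_blue: Closed glass jar of blast media with a blue cap, 68 mm in diameter, 105 mm high, standing loose on the left (console y about +170 mm) or right (-170 mm) dark shelf of the console; shelves 120 x 100 mm, 20 mm high, centred at console x +50 mm. Origin at the centre of its underside.
- jar_orange: The same jar with an orange cap, on the other shelf. Origin at the centre of its underside.
- spray_can: Spray can with green label, 60 mm in diameter, 190 mm high, standing loose on the table. Origin at the centre of its underside.
- tape_roll: Blue tape roll lying flat, 96 mm in diameter, 25 mm high, loose on the table. Origin at the centre of its underside.

How it is judged (in metres and radians):
On the way, in this order (a step that is already met when the one before it is completed fails the run):
1. the hood is swung over and stays open on its stop, with the robot off it (value of joint hood above 2 rad and contact force between hood and anything else below 0.2 N), for 0.3 s.
2. with the hood open, the knob is pulled out clear of its teeth and turned at least 0.4 rad towards the blue-capped jar (value of joint hood above 1.9 rad and value of joint knob_pull above 0.007 m and ((y of jar_blue in the frame of console above 0 m and value of joint knob_turn above 0.4 rad) or (y of jar_blue in the frame of console below 0 m and value of joint knob_turn below -0.4 rad))), for 0.1 s.
At the end, for the whole second after the job is handed in: Hood open (above 2.0 rad). Knob at rest, fully home (knob_pull under 3 mm), in the stop on the blue-capped jar's side: knob_turn 0.76 to 0.99 if that jar is at console +y, -0.99 to -0.76 if at -y. Jars, spray can and tape roll within 20 mm of their starts (value of joint hood above 2 rad and value of joint knob_pull below 0.003 m and velocity of joint knob_turn between -0.05 and 0.05 rad/s and ((y of jar_blue in the frame of console above 0 m and value of joint knob_turn between 0.76 and 0.99 rad) or (y of jar_blue in the frame of console below 0 m and value of joint knob_turn between -0.99 and -0.76 rad)) and distance of each of jar_blue, jar_orange, spray_can, tape_roll from where it was at the start of the episode below 0.02 m); the robot touches nothing.
It fails at once if a jar, the spray can or the tape roll is shifted by more than 20 mm (distance of any of jar_blue, jar_orange, spray_can, tape_roll from where it was at the start of the episode above 0.02 m).
It also fails if it takes over 59 s, if anything falls off the work surface, if the arm or the gripper's body presses on something with over 40 N, if the wrist force passes 120 N, or if a joint passes its speed limit or range.

### The arm

A 6-joint arm with a two-finger parallel gripper is mounted at the origin on the work surface. World frame = base frame: x ahead of the robot, y to its left, z up, the work surface at z = 0. Lengths are in m, angles in degrees, forces in N, time in s.
With the tool pointing down it reaches from about 0.4 to 0.825 m from the base axis. Payload 7 kg.
Tool frame: the origin (TCP) lies at the very end of the fingers, on their centre line; the grasp point (between the pads) lies 19 mm behind it (ctrl.grip_depth is the distance from the TCP to the grasp point, in m); z points along the fingers, y is the line along which they close (so a half turn about z gives the same grasp; the last joint's range is limited). The gripper opens to 88 mm and grips with 3 to 60 N. Pads are 19 mm wide; open, the fingers measure 130 mm over their backs; the gripper's body (78 mm by 193 mm) begins 47 mm behind the grasp point.
Start: joints at [89.33, 20.546, 0.682, 0, -70.136, -16.507], TCP at [0.199, 0.645, 0.227] pointing down, gripper open.
Joint ranges: [-176.03, 176.03], [-82.01, 121.73], [-58.28, 71.71], [-173.87, 95.51], [-174.79, -0.11], [-173.66, 173.66]. Speed limits (degrees/s): [136.94, 136.94, 172.46, 180, 180, 180].

### API

Orientations are given as [roll, pitch, yaw] about the fixed x, y, z axes, in that order (R = Rz(yaw) Ry(pitch) Rx(roll)).
In Python, from plant import get_obs, eyes, ctrl, spotter gives the robot as it stands.
- The arm moves only by the shell command python3 -m crank 'ROWS'. ROWS is JSON, one flat list of numbers, 7 for each row, row after row: the turn, a rotation vector about the tool's x, y, z in rad, then the shift along the tool's x, y, z in mm, then the opening, from 0 (shut) to 1 (fully open). A call has 1 to 5 rows; each row shifts and turns the commanded pose from where the row before left it, along the tool's axes as they then stand; what a row does not reach is not made up. A row lasts 1/8 s, in which the tool goes at most 62.5 mm and 10.7 degrees, less where a joint would pass 70% of its speed; a pose out of reach is approached as far as the arm can. A call is refused whole if a number of a shift passes 62.5 or a number of a turn 0.188, either way. A call with a gripper value outside its range is refused whole. The fingers move at their own pace and stop on an object; the grip force is fixed at half the most. Time passes only in rows, so rows that do not move let the fingers close. It gives the time, the measured TCP pose, the force, the opening and the grip force at its end, in the units of the state.
- get_obs(): the state, without advancing time (a new reading comes with each control period).
- eyes.snapshot(name): name is "scene" or "top" or "wrist"; returns the picture (480x640x3 uint8, blue, green, red); there is no depth.
- eyes.camera_model(name): a dict with "fx", "fy", "cx", "cy" (pixels), "extrinsics" (4x4, takes a point from camera to world coordinates). Camera axes: x right, y down, z forward; pixel columns grow to the right and rows downward; lengths in m; the calibration is good to about 2 mm. The wrist camera is an equidistant fisheye: a pixel r from the principal point sees the ray r / f radians off the axis. A picture is of the moment at which its call begins: read the wrist's pose just before it. camera_model takes no time and is no camera call; for the wrist camera it gives the pose at the moment of the call.
- ctrl.close_job(): hands the job in; it is judged then, once.
Trained networks look in the newest picture that a camera, given by its name, has taken for a name from the list of things; names that differ only in an ending like _2 or _b are one class to them, and where a whole thing is asked for, a point or a joint stands for the part that bears it (a point fixed in the world has none). Each returns a list of dicts, best first, with "p" (0 to 1); they miss things now and then, are a little off and sometimes report something else, mostly with a low value. They report only what shows in the picture. A call takes as long as a camera call.
- spotter.outline_of(camera, target): "region" (480x640 bool, what is visible of it) and "rect" ([left, top, width, height] in pixels, round what is visible of it).
- spotter.place_of(camera, target): "location" ([column, row] in pixels: a listed point, or the origin of a listed thing).
The state is a dict: "clock": time; "joint_pos": joint angles; "qvel": joint speeds; "tau": joint torques, N m; "tool_pos": TCP position; "orientation": TCP orientation; "force": force on the tool from outside, world axes, zero at the start; "moment": the same for the moment, N m; "opening": finger opening in m; "gripper_force": force on a finger pad.
Only numpy, scipy, OpenCV 4.12 (cv2) and the standard library are available. Lean on these libraries where they do the work, as an engineer would, in place of code of your own. Each camera call takes 0.05 s, during which the arm holds its last target. There are 200 camera calls.

## Working session

There is one attempt and no reset: what is moved stays moved. The work goes in short steps, Python scripts to look and compute and a shell command to move; the robot and the scene stay as the last step left them, time stands still between calls to the robot, and variables do not carry over. Pictures are saved under pics/ and viewed, at most 10 in all, crops included, and the job is handed in when it is done.

```bash
mkdir -p pics; python3 - <<'E'
from plant import get_obs, eyes, ctrl, spotter
import cv2, numpy as np
print(get_obs()); print(ctrl.grip_depth)
for c in ["scene","top"]:
    im=eyes.snapshot(c); cv2.imwrite(f"pics/{c}0.png",im)
    m=eyes.camera_model(c); print(c,m["fx"],m["fy"],m["cx"],m["cy"],np.round(m["extrinsics"],4).tolist())
    for t in ["console","hood_ball","hood_hinge","knob_grip","knob_nose","jar_blue","jar_orange","spray_can","tape_roll"]:
        print(c,t,[(np.round(d["location"],1).tolist(),round(d["p"],2)) for d in spotter.place_of(c,t)][:2])
E
```

```text
{'clock': 0.0, 'joint_pos': array([ 8.93301605e+01,  2.05899142e+01,  6.34983474e-01, -2.20769878e-02,
       -7.01344071e+01, -1.65068823e+01]), 'qvel': array([-0.02951502,  0.00943025, -0.08553403,  0.01926496,  0.01903816,
        0.07967518]), 'tau': array([-2.77938725e-04, -5.82710409e+01,  2.93062234e+01,  6.99726954e+00,
        6.94929447e-03, -1.57199293e-04]), 'tool_pos': array([0.19921046, 0.64443537, 0.22564287]), 'orientation': array([ 1.79908447e+02, -5.48773764e-03, -1.71842357e+01]), 'force': array([-0.42652361, -0.3287579 , -0.1272281 ]), 'moment': array([-0.06094105, -0.01595337, -0.01269305]), 'gripper_force': 0.0, 'opening': 0.08781609077931625}
0.0188
scene 470.52695007702727 470.52695007702727 320.5556672349884 246.72678669421867 [[0.8094, 0.4666, -0.3567, 0.9926], [0.5873, -0.6356, 0.5011, -0.6505], [0.0071, -0.6151, -0.7884, 1.168], [0.0, 0.0, 0.0, 1.0]]
scene console [([326.0, 304.4], 0.76)]
scene hood_ball [([292.9, 272.7], 0.76)]
scene hood_hinge [([354.2, 274.5], 0.95)]
scene knob_grip []
scene knob_nose [([322.1, 356.4], 0.54)]
scene jar_blue [([365.7, 264.0], 0.73), ([355.4, 166.0], 0.72)]
scene jar_orange [([316.6, 359.5], 0.59)]
scene spray_can [([173.6, 360.4], 0.96)]
scene tape_roll [([357.4, 165.3], 0.56)]
top 596.1763118259122 596.1763118259122 312.38185132007806 240.98012882148856 [[-0.0242, -0.9875, 0.1555, 0.2686], [-0.9996, 0.0262, 0.0106, -0.0314], [-0.0146, -0.1552, -0.9878, 1.6736], [0.0, 0.0, 0.0, 1.0]]
top console [([332.6, 218.3], 0.89)]
top hood_ball [([335.0, 245.0], 0.56)]
top hood_hinge [([324.2, 178.2], 0.87)]
top knob_grip []
top knob_nose []
top jar_blue [([263.4, 207.7], 0.67)]
top jar_orange [([384.6, 187.3], 0.81)]
top spray_can [([470.4, 294.2], 0.83)]
top tape_roll [([142.8, 309.7], 0.97)]
```

View pics/scene0.png

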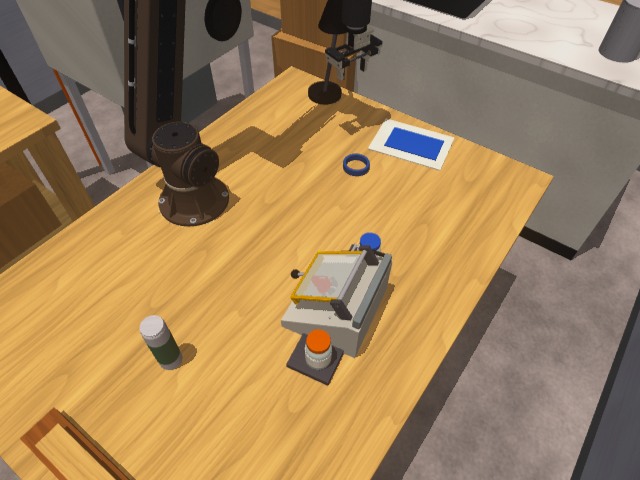

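View pics/top0.png

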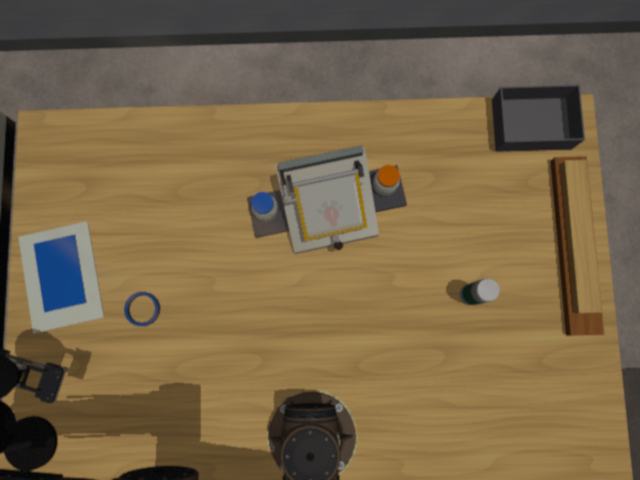

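The scene view shows the hood shut with the ball at (295,274) and the blue jar on the far side. The top view has the ball at (337,245), the blue jar at (263,203) on console left (+y), and the orange jar at (388,177). Next I fit the console pose.

```bash
cat > h.py <<'E'
import numpy as np, cv2
from plant import get_obs, eyes, ctrl, spotter
from scipy.optimize import least_squares
from scipy.spatial.transform import Rotation as R
def proj(m,P):
    q=(np.linalg.inv(m["extrinsics"])@np.append(P,1))[:3]
    return np.array([m["fx"]*q[0]/q[2]+m["cx"],m["fy"]*q[1]/q[2]+m["cy"]])
N=np.array([-.5,0,.866]);U=np.array([.866,0,.5])
K0=np.array([0,0,.08]); H0=K0+.115*U+.055*N
def ball(a): # hood angle
    d=-U*np.cos(a)+N*np.sin(a); return H0+.19*d
def W(p,P): c,s=np.cos(p[2]),np.sin(p[2]); return np.array([p[0]+c*P[0]-s*P[1],p[1]+s*P[0]+c*P[1],P[2]])
E
python3 - <<'E'
from h import *
mods={c:eyes.camera_model(c) for c in("scene","top")}
# console points: back top corners/front corners
obs=[("top",K0*0,(332.6,218.3)),("top",ball(0),(336.5,245)),("top",H0,(324.2,178.2)),("scene",K0*0,(326,304.4)),("scene",ball(0),(295,273.5)),("scene",H0,(354.2,274.5))]
f=lambda p:np.concatenate([proj(mods[c],W(p,P))-o for c,P,o in obs])
r=least_squares(f,[.55,0,0],loss="soft_l1");p=r.x;print(p,np.round(f(p).reshape(-1,2),1).tolist())
im=cv2.imread("pics/top0.png");sc=cv2.imread("pics/scene0.png")
def draw(c,im,x0,y0,w,h,k):
    o=cv2.resize(im[y0:y0+h,x0:x0+w],None,fx=k,fy=k,interpolation=cv2.INTER_CUBIC)
    e=[(-.078,.12,0),(-.078,-.12,0),(.143,-.12,0),(.143,.12,0),(.143,.12,.145),(.143,-.12,.145),tuple(ball(0)),tuple(H0),(.11,.17,.02),(0,.17,.02)]
    for q in e:
        u=(proj(mods[c],W(p,np.array(q)))-[x0,y0]+.5)*k
        cv2.circle(o,tuple(int(v) for v in u),3,(255,0,255),1)
    return o
a=draw("top",im,240,135,180,130,3);b=draw("scene",sc,270,225,130,130,3)
o=np.zeros((390,800,3),np.uint8);o[:,:390]=b[:, :390];o=np.hstack([b,a])[:, :];o=cv2.resize(o,(800,int(390*800/o.shape[1])))
cv2.imwrite("pics/fit.png",o)
E
```

```text
[ 0.59621955 -0.064417    0.19867366] [[-2.9, 0.1], [1.4, -0.1], [0.2, -0.6], [-0.2, -1.8], [1.0, 0.1], [-1.3, 0.3]]
```

View pics/fit.png

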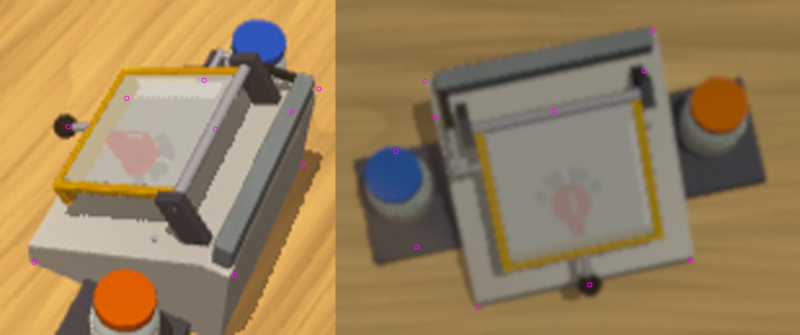

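Blue jar is on the left (+y); console is at about (0.596, −0.064) with yaw ≈ 0.19 rad. I start moving: half of the turn first, then the translation.

```bash
python3 -m crank '[0,0,0.18,0,0,0,1, 0,0,0.18,0,0,0,1, 0,0,0.18,0,0,0,1, 0,0,0.18,0,0,0,1, 0,0,0.18,0,0,0,1]' && python3 -m crank '[0,0,0.18,0,0,0,1, 0,0,0.18,0,0,-20,1, 0,0,0,0,0,0,1]'
cat >> h.py <<'E'
P0=np.array([ 0.5962,-0.0644,0.19])
def Rt(p,tilt=0,turn=0): # tool rot: down & tilt (rad) so z=(sin t,0,-cos t) in console, y=console +y... x=back
    z=np.array([np.sin(tilt),0,-np.cos(tilt)]);y=np.array([0,1,0]);x=np.cross(y,z)
    return R.from_euler('z',p[2])*R.from_matrix(np.c_[x,y,z])*R.from_euler('z',turn)
def delta(T,RT):
    o=get_obs();Rc=R.from_euler('xyz',o["orientation"],degrees=True)
    print("t",round(o["clock"],2),"shift mm",np.round(Rc.inv().apply(np.array(T)-o["tool_pos"])*1e3,1),"rotvec",np.round((Rc.inv()*RT).as_rotvec(),3),"F",np.round(o["force"],1),"j",np.round(o["joint_pos"],0))
E
python3 -c "
from h import *
b=W(P0,ball(0));print(b,Rt(P0).as_euler('xyz',degrees=True))
delta([b[0]-.02,b[1],.24],Rt(P0))"
```

```text
clock: 1.62
tool_pos: [0.1993, 0.6449, 0.2266]
orientation: [-180.0, -0.0, -69.1]
force: [-0.5, -1.1, -0.2]
opening: 0.0875
gripper_force: 0.0
clock: 2.0
tool_pos: [0.1996, 0.6457, 0.2483]
orientation: [-180.0, 0.2, -89.4]
force: [0.1, -0.4, 0.3]
opening: 0.0879
gripper_force: 0.0
[ 0.50541371 -0.08186     0.09013   ] [ 180.            0.         -169.11380189]
t 2.0 shift mm [ 730.7 -277.9    6.3] rotvec [0.002 0.003 1.392] F [ 0.1 -0.4  0.3] j [ 89.  20.   2.   0. -72. -89.]
```

```bash
python3 -m crank '[0,0,0,50,-19,0,1, 0,0,0,50,-19,0,1, 0,0,0,50,-19,0,1, 0,0,0,50,-19,0,1, 0,0,0,50,-19,0,1]' |head -2&& python3 -m crank '[0,0,0,50,-19,0,1, 0,0,0,50,-19,0,1, 0,0,0,50,-19,0,1, 0,0,0,50,-19,0,1, 0,0,0,50,-19,0,1]' |head -2&& python3 -m crank '[0,0,0,50,-19,0,1, 0,0,0,50,-19,0,1, 0,0,0,50,-19,0,1, 0,0,0,50,-19,0,1, 0,0,0,0,0,0,1]'|head -3 && python3 -m crank '[0,0,0.174,0,0,0,1, 0,0,0.174,0,0,0,1, 0,0,0.174,0,0,0,1, 0,0,0.174,0,0,0,1]'|head -3 && python3 -m crank '[0,0,0.174,0,0,0,1, 0,0,0.174,0,0,0,1, 0,0,0.174,0,0,0,1, 0,0,0.174,0,0,0,1, 0,0,0,0,0,0,1]'|head -3
python3 - <<'E'
from h import *
b=W(P0,ball(0))
delta([b[0]-.02,b[1],.24],Rt(P0))
m=eyes.camera_model("wrist");im=eyes.snapshot("wrist");cv2.imwrite("pics/w1.png",im)
print(m["fx"],m["cx"],m["cy"],np.round(m["extrinsics"],3).tolist())
for t in ["hood_ball","hood_hinge","console","knob_grip","knob_nose","jar_blue","jar_orange"]:
    print(t,[(np.round(d["location"],1).tolist(),round(d["p"],2)) for d in spotter.place_of("wrist",t)][:2])
E
```

```text
clock: 2.62
tool_pos: [0.2974, 0.3941, 0.2462]
clock: 3.25
tool_pos: [0.3949, 0.1453, 0.2465]
clock: 3.88
tool_pos: [0.4733, -0.0552, 0.2457]
orientation: [179.9, -0.0, -89.5]
clock: 4.38
tool_pos: [0.4727, -0.0515, 0.2463]
orientation: [180.0, 0.0, -129.4]
clock: 5.0
tool_pos: [0.4727, -0.0516, 0.2463]
orientation: [180.0, -0.0, -168.9]
t 5.0 shift mm [ -6.6 -32.2   6.3] rotvec [ 0.    -0.     0.004] F [-0.1  0.   0.4] j [ 18.   1. -22.  -0. -68. -96.]
371.64829954431775 317.0424699328276 242.88897562673935 [[-0.194, 0.934, 0.301, 0.391], [0.981, 0.184, 0.059, -0.067], [-0.0, 0.306, -0.952, 0.405], [0.0, 0.0, 0.0, 1.0]]
hood_ball [([276.6, 250.4], 0.65)]
hood_hinge []
console [([284.3, 302.7], 0.69)]
knob_grip []
knob_nose []
jar_blue []
jar_orange []
```

View pics/w1.png

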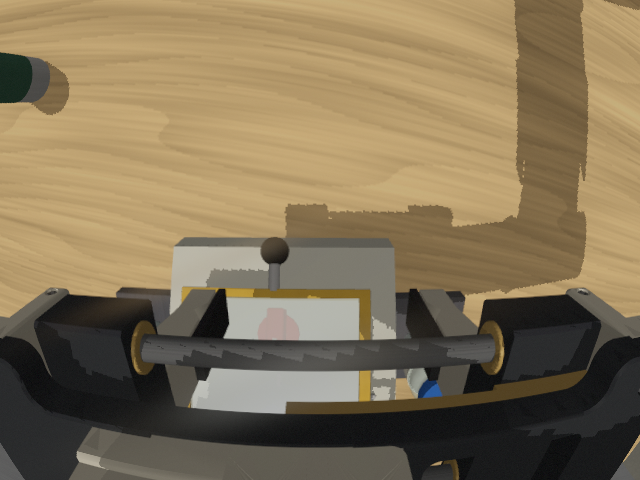

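The wrist view shows the ball at (274.5,250) and the console's front top edge from (174,247) to (395,247), nearly level in the picture. I refit with these points.

```bash
cat >> h.py <<'E'
def projw(m,P):
    q=(np.linalg.inv(m["extrinsics"])@np.append(P,1))[:3]
    th=np.arctan2(np.hypot(q[0],q[1]),q[2]);s=m["fx"]*th/np.hypot(q[0],q[1])
    return np.array([m["cx"]+s*q[0],m["cy"]+s*q[1]])
E
python3 - <<'E'
from h import *
mods={c:eyes.camera_model(c) for c in("scene","top","wrist")}
b=ball(0)
obs=[("top",b,(336.8,245)),("top",H0,(324.2,178.2)),("scene",b,(295,273.5)),("scene",H0,(354.2,274.5)),
("wrist",b,(274.5,250.5)),("wrist",np.array([-.078,-.12,.035]),(174,247)),("wrist",np.array([-.078,.12,.035]),(395,247)),
("wrist",np.array([-.078,-.12,0]),(182,238)),("wrist",np.array([-.078,.12,0]),(388,239))]
pr=lambda c,P:(projw if c=="wrist" else proj)(mods[c],P)
f=lambda p:np.concatenate([pr(c,W(p,P))-o for c,P,o in obs])
r=least_squares(f,P0,loss="soft_l1");p=r.x;print(p,np.round(f(p).reshape(-1,2),1).tolist())
# ball alone
g=lambda P:np.concatenate([pr(c,P)-o for c,Q,o in obs if Q is b])
q=least_squares(g,W(p,b)).x;print("ball tri",q,g(q).round(1),"model",W(p,b),W(p,K0+.032*N))
delta(q+[0,0,.12],Rt(p))
E
```

```text
[ 0.59639717 -0.06643852  0.1940899 ] [[1.7, -0.2], [1.1, -0.7], [0.6, 0.5], [-1.7, 0.9], [0.5, 0.8], [0.3, 0.1], [-0.8, -0.1], [2.5, -0.2], [0.3, -1.7]]
ball tri [ 0.50438045 -0.08423912  0.09196195] [ 1.8  0.2  0.3 -0.1  0.5  0.1] model [ 0.50568305 -0.08426969  0.09013   ] [ 0.58069759 -0.0695245   0.107712  ]
t 5.4 shift mm [-24.7 -37.5  34.6] rotvec [ 0.    -0.    -0.003] F [0.3 0.8 0.5] j [ 17.   1. -22.  -0. -68. -97.]
```

```bash
python3 -m crank '[0,0,0,-13,-19,20,0.7, 0,0,0,-12,-19,30,0.7, 0,0,0,0,0,40,0.7, 0,0,0,0,0,40,0.7, 0,0,0,0,0,20,0.7]'|head -4; python3 -m crank '[0,0,0,0,0,24,0.7, 0,0,0,0,0,0,0.7]'|head -4
python3 - <<'E'
from h import *
P0=np.array([.5964,-.0664,.194]);b=W(P0,ball(0));delta(b-[0,0,.019],Rt(P0))
im=eyes.snapshot("wrist");cv2.imwrite("pics/w2.png",im[150:400,100:540])
print(projw(eyes.camera_model("wrist"),b),[d["location"] for d in spotter.place_of("wrist","hood_ball")])
E
```

```text
clock: 6.02
tool_pos: [0.5036, -0.0851, 0.0944]
orientation: [180.0, -0.2, -169.1]
force: [0.5, 0.2, 0.6]
clock: 6.28
tool_pos: [0.5035, -0.0851, 0.071]
orientation: [180.0, -0.2, -169.1]
force: [0.3, -0.3, -0.3]
t 6.28 shift mm [-2.3  0.4 -0.1] rotvec [ 0.    -0.004 -0.004] F [ 0.3 -0.3 -0.3] j [ 12.  15. -31.  -0. -44. -92.]
[317.58370363 328.54794583] [[323.5, 327.9]]
```

View pics/w2.png

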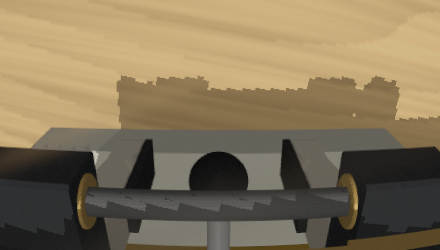

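The ball sits between the fingers at crop (219,182), centred. Close on it.

```bash
python3 -m crank '[0,0,0,-2,0,0,0, 0,0,0,0,0,0,0, 0,0,0,0,0,0,0, 0,0,0,0,0,0,0, 0,0,0,0,0,0,0]'
python3 - <<'E'
from h import *
# arc in console xz, mm, tool x = -console x, tool z = down
p=ball(0)
for a in np.arange(0.1,1.71,.1):
    q=ball(a);d=(q-p)*1e3;print(round(a,1),np.round([-d[0],-d[2]],1));p=q
E
```

```text
clock: 7.0
tool_pos: [0.5067, -0.0841, 0.0727]
orientation: [180.0, 0.0, -169.1]
force: [-1.1, 4.2, 2.0]
opening: 0.0239
gripper_force: 30.0
0.1 [  8.7 -16.9]
0.2 [  6.9 -17.7]
0.3 [  5.1 -18.3]
0.4 [  3.3 -18.7]
0.5 [  1.4 -18.9]
0.6 [ -0.5 -19. ]
0.7 [ -2.4 -18.8]
0.8 [ -4.3 -18.5]
0.9 [ -6.1 -18. ]
1.0 [ -7.9 -17.3]
1.1 [ -9.5 -16.4]
1.2 [-11.1 -15.4]
1.3 [-12.6 -14.2]
1.4 [-14.  -12.9]
1.5 [-15.2 -11.4]
1.6 [-16.2  -9.8]
1.7 [-17.1  -8.2]
```

```bash
python3 -m crank '[0,0,0,8.7,0,-16.9,0, 0,0,0,6.9,0,-17.7,0, 0,0,0,5.1,0,-18.3,0, 0,0,0,3.3,0,-18.7,0, 0,0,0,1.4,0,-18.9,0]'
```

```text
clock: 7.62
tool_pos: [0.4813, -0.0888, 0.1643]
orientation: [180.0, 0.1, -169.1]
force: [3.8, 4.9, -2.6]
opening: 0.0244
gripper_force: 30.0
```

```bash
python3 -m crank '[0,0,0,-0.5,0,-19,0, 0,0,0,-2.4,0,-18.8,0, 0,0,0,-4.3,0,-18.5,0, 0,0,0,-6.1,0,-18,0, 0,0,0,-7.9,0,-17.3,0]'; python3 -m crank '[0,0,0,-9.5,0,-16.4,0, 0,0,0,-11.1,0,-15.4,0, 0,0,0,-12.6,0,-14.2,0, 0,0,0,-14,0,-12.9,0, 0,0,0,0,0,0,0]'; python3 -c "
from h import *
P0=np.array([.5964,-.0664,.194]);delta(W(P0,ball(1.4))-[0,0,.019],Rt(P0))"
```

```text
clock: 8.25
tool_pos: [0.5018, -0.0849, 0.2557]
orientation: [179.9, 0.0, -169.1]
force: [3.6, 3.5, -3.4]
opening: 0.024
gripper_force: 30.0
clock: 8.88
tool_pos: [0.5488, -0.076, 0.315]
orientation: [180.0, 0.0, -169.1]
force: [-3.8, 3.4, 2.9]
opening: 0.024
gripper_force: 30.0
t 8.88 shift mm [0.9 0.2 2.8] rotvec [ 0.     0.001 -0.004] F [-3.8  3.4  2.9] j [ 12.   6.  -6.  -0. -77. -91.]
```

```bash
python3 -m crank '[0,0,0,-15.2,0,-11.4,0, 0,0,0,-16.2,0,-9.8,0, 0,0,0,0,0,0,1, 0,0,0,0,0,0,1, 0,0,0,0,0,0,1]'; python3 -m crank '[0,0,0,15,0,-20,1, 0,0,0,40,0,-20,1, 0,0,0,40,0,0,1, 0,0,0,40,0,0,1, 0,0,0,20,0,0,1]'
python3 - <<'E'
from h import *
P0=np.array([.5964,-.0664,.194])
t=np.pi/6
RT=Rt(P0,t);z=RT.apply([0,0,1]);K=W(P0,K0+.032*N)
print(z,K);delta(K-z*.10,RT)
E
```

```text
clock: 9.5
tool_pos: [0.579, -0.0708, 0.3346]
orientation: [-180.0, -0.0, -169.1]
force: [-0.5, -0.0, 0.1]
opening: 0.0486
gripper_force: 0.0
clock: 10.12
tool_pos: [0.4255, -0.1002, 0.3752]
orientation: [-180.0, 0.1, -169.1]
force: [-0.2, 0.2, -0.0]
opening: 0.0876
gripper_force: 0.0
[ 0.49062047  0.0963927  -0.8660254 ] [ 0.58070014 -0.06948457  0.107712  ]
t 10.12 shift mm [-107.9    0.7  181.1] rotvec [-0.001 -0.522 -0.004] F [-0.2  0.2 -0. ] j [ 13.  -7. -12.   0. -85. -92.]
```

```bash
python3 -m crank '[0,-0.174,0,0,0,0,1, 0,-0.174,0,0,0,0,1, 0,-0.174,-0.004,0,0,0,1, 0,0,0,0,0,0,1]'|head -4
python3 - <<'E'
from h import *
P0=np.array([.5964,-.0664,.194])
RT=Rt(P0,np.pi/6);z=RT.apply([0,0,1]);K=W(P0,K0+.032*N)
delta(K-z*.10,RT)
im=eyes.snapshot("wrist");m=eyes.camera_model("wrist")
print([(d["location"],d["p"]) for n in("knob_grip","knob_nose","hood_ball","hood_hinge") for d in spotter.place_of("wrist",n)[:1]])
print("model knob",projw(m,K),"nose",projw(m,W(P0,K0+.032*N+.025*U)),"hinge",projw(m,W(P0,H0)),"ball open",projw(m,W(P0,ball(2.2))))
t=eyes.snapshot("top")[120:280,230:430]
o=np.zeros((480,800,3),np.uint8);o[:,:]=0;o=np.hstack([im[:, 60:560],cv2.resize(t,(300,240)).repeat(1,0) if 0 else np.vstack([cv2.resize(t,(300,240)),np.zeros((240,300,3),np.uint8)])])
cv2.imwrite("pics/w3.png",o)
E
```

```text
clock: 10.62
tool_pos: [0.4244, -0.1003, 0.374]
orientation: [-179.9, 30.1, -168.9]
force: [-0.2, 0.3, 0.8]
t 10.62 shift mm [ -4.4   0.3 210.3] rotvec [-0.001  0.002 -0.   ] F [-0.2  0.3  0.8] j [ 14. -26. -32.   2. -54. -94.]
[([316.5, 194.9], 0.71), ([318.7, 216.1], 0.83), ([318.6, 287.9], 0.74)]
model knob [317.33849764 194.68620367] nose [317.30257953 213.65400268] hinge [317.15408167 284.63611497] ball open [316.76396081 431.69352208]
```

View pics/w3.png

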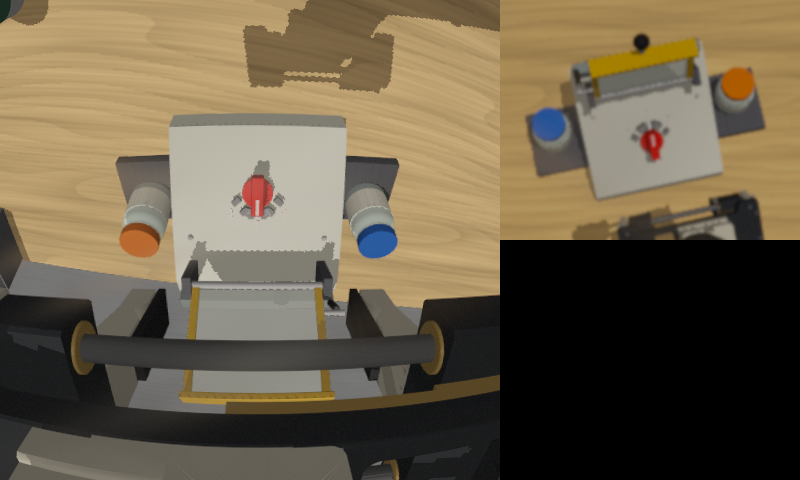

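The hood stands open (yellow frame at wrist rows 285–400, behind the hinge). The knob at (317,195) matches the model within about 1 px, with its stripe upslope. I now descend along the panel normal.

```bash
python3 -m crank '[0,0,0,-4,0,50,0.6, 0,0,0,0,0,50,0.6, 0,0,0,0,0,50,0.6, 0,0,0,0,0,50,0.6, 0,0,0,0,0,10,0.6]'|head -4;python3 -m crank '[0,0,0,0,0,30,0.6, 0,0,0,0,0,20,0.6, 0,0,0,0,0,0,0.6]'|head -4
python3 - <<'E'
from h import *
P0=np.array([.5964,-.0664,.194])
RT=Rt(P0,np.pi/6);z=RT.apply([0,0,1]);K=W(P0,K0+.032*N)
delta(K+z*.016,RT)
im=eyes.snapshot("wrist");m=eyes.camera_model("wrist")
print([(d["location"],d["p"]) for n in("knob_grip","knob_nose","hood_hinge") for d in spotter.place_of("wrist",n)[:1]])
print("model knob",projw(m,K),"nose",projw(m,W(P0,K0+.032*N+.025*U)),"hinge",projw(m,W(P0,H0)))
cv2.imwrite("pics/w4.png",im[100:420,60:580])
E
```

```text
clock: 11.55
tool_pos: [0.5337, -0.0791, 0.1902]
orientation: [-179.9, 29.4, -168.9]
force: [-0.3, -0.4, 1.0]
clock: 11.92
tool_pos: [0.5585, -0.0744, 0.1504]
orientation: [-179.9, 29.7, -168.8]
force: [-0.6, 0.1, -0.6]
t 11.93 shift mm [ 1.3  0.7 64.3] rotvec [-0.002 -0.005  0.001] F [-0.6  0.1 -0.6] j [ 13.   1. -45.   4. -15. -96.]
[([315.5, 266.2], 0.78), ([319.0, 305.5], 0.76)]
model knob [317.57984733 265.55501153] nose [317.48407427 302.76249392] hinge [317.13575739 430.43516547]
```

View pics/w4.png

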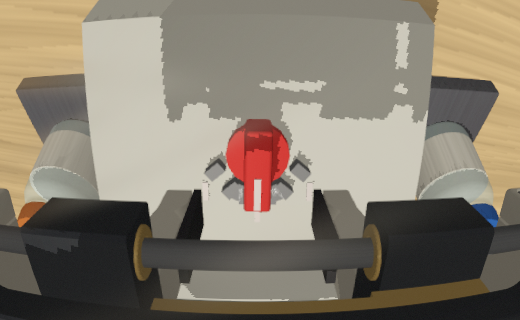

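The knob is centred between the fingers at crop (257,165). Joint 5 is nearing its limit, so I go down gently and watch it.

```bash
python3 -m crank '[0,0,0,0.5,0,15,0.6, 0,0,0,0.5,0,15,0.6, 0,0,0,0,0,0,0.6]'|head -4
cat >> h.py <<'E'
P0=np.array([.5964,-.0664,.194])
def kd(off=.016):
    RT=Rt(P0,np.pi/6);z=RT.apply([0,0,1]);K=W(P0,K0+.032*N);delta(K+z*off,RT);print(np.round(get_obs()["joint_pos"],1),get_obs()["moment"].round(2))
E
python3 -c "
from h import *
kd()"
```

```text
clock: 12.5
tool_pos: [0.5719, -0.0718, 0.125]
orientation: [-179.9, 29.9, -168.9]
force: [-0.7, 0.2, 0.1]
t 12.5 shift mm [ 0.7  0.6 35.5] rotvec [-0.002 -0.002  0.   ] F [-0.7  0.2  0.1] j [ 13.   4. -46.   6. -10. -97.]
[ 12.9   4.2 -46.4   5.9  -9.5 -97.3] [-0.29  1.52 -0.04]
```

```bash
python3 -m crank '[0,0,0,0.5,0.5,8,0.6, 0,0,0,0,0,8,0.6, 0,0,0,0,0,7,0.6, 0,0,0,0,0,6,0.6, 0,0,0,0,0,0,0.6]'|head -4
python3 -c "
from h import *
kd()"
```

```text
clock: 13.12
tool_pos: [0.585, -0.0688, 0.0983]
orientation: [-179.9, 29.8, -168.8]
force: [-0.5, -0.5, 0.4]
t 13.12 shift mm [-0.9  0.2  5.7] rotvec [-0.002 -0.004  0.001] F [-0.5 -0.5  0.4] j [  12.    8.  -51.   16.   -2. -107.]
[  11.8    8.   -50.6   16.2   -1.6 -106.8] [-0.3   1.53 -0.04]
```

```bash
python3 -m crank '[0,0,0,0,0,0,0, 0,0,0,0,0,0,0, 0,0,0,0,0,0,0, 0,0,0,0,0,0,0, 0,0,0,0,0,0,0]'; python3 -m crank '[0,0,0,0,0,-4,0, 0,0,0,0,0,-4,0, 0,0,0,0,0,-4,0, 0,0,0,0,0,-2,0, 0,0,0,0,0,0,0]'
python3 -c "
from h import *
kd()"
```

```text
clock: 13.75
tool_pos: [0.586, -0.0688, 0.0998]
orientation: [-179.9, 29.9, -168.9]
force: [0.3, -3.5, 1.0]
opening: 0.0161
gripper_force: 30.0
clock: 14.38
tool_pos: [0.5792, -0.07, 0.1116]
orientation: [-179.9, 29.9, -168.9]
force: [6.3, -4.4, -7.2]
opening: 0.0158
gripper_force: 30.0
t 14.38 shift mm [ 0.6  0.3 20.1] rotvec [-0.002 -0.001  0.   ] F [ 6.3 -4.4 -7.2] j [ 13.   6. -48.   8.  -6. -99.]
[ 12.7   6.2 -47.5   8.1  -6.4 -99.5] [-1.78  0.48 -0.99]
```

About 13.6 mm out with 9.6 N, as expected. Next the turn, left, to +0.873.

```bash
python3 -m crank '[0,0,-0.11,0,0,0,0, 0,0,-0.11,0,0,0,0, 0,0,-0.11,0,0,0,0, 0,0,-0.11,0,0,0,0, 0,0,0,0,0,0,0]'; python3 -m crank '[0,0,-0.11,0,0,0,0, 0,0,-0.11,0,0,0,0, 0,0,-0.11,0,0,0,0, 0,0,-0.103,0,0,0,0, 0,0,0,0,0,0,0]'
python3 - <<'E'
from h import *
kd()
im=eyes.snapshot("wrist");cv2.imwrite("pics/w5.png",im[150:470,60:580])
E
```

```text
clock: 15.0
tool_pos: [0.5792, -0.0696, 0.1113]
orientation: [-166.1, 26.7, -140.2]
force: [6.3, 0.7, -6.8]
opening: 0.0159
gripper_force: 30.0
clock: 15.62
tool_pos: [0.5789, -0.0694, 0.1109]
orientation: [-156.2, 18.5, -114.8]
force: [4.4, 2.8, -7.6]
opening: 0.016
gripper_force: 30.0
t 15.62 shift mm [ 0.3 -0.2 19.7] rotvec [-0.    -0.003  0.875] F [ 4.4  2.8 -7.6] j [ 13.   6. -48.   8.  -6. -49.]
[ 12.8   6.2 -47.6   8.1  -6.4 -49.4] [0.57 1.46 0.49]
```

View pics/w5.png

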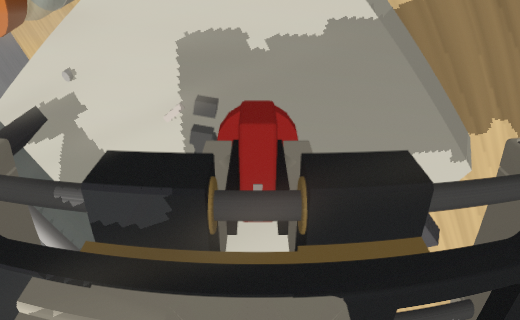

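The knob has turned with the gripper by 0.875 rad. I lower it into the notch, still held, then release.

```bash
python3 -m crank '[0,0,0,0,0,4,0, 0,0,0,0,0,4,0, 0,0,0,0,0,4,0, 0,0,0,0,0,1.5,0, 0,0,0,0,0,0,0]'; python3 -c "
from h import *
kd()"
```

```text
clock: 16.3
tool_pos: [0.5854, -0.0683, 0.0996]
orientation: [-156.2, 18.6, -114.9]
force: [0.5, 6.7, -4.5]
opening: 0.0159
gripper_force: 30.0
t 16.3 shift mm [ 0.3 -0.1  6.6] rotvec [-0.    -0.002  0.874] F [ 0.5  6.7 -4.5] j [ 12.   8. -50.  14.  -2. -55.]
[ 12.1   7.9 -50.   14.5  -2.3 -55.2] [1.8  2.19 1.24]
```

```bash
python3 -m crank '[0,0,0,0,0,0,0.5, 0,0,0,0,0,0,0.6, 0,0,0,0,0,0,0.6, 0,0,0,0,0,0,0.6]'|tail -3; python3 -m crank '[0,0,0,0,0,-8,0.6, 0,0,0,0,0,-15,0.6, 0,0,0,0,0,-30,0.6, 0,0,0,0,0,-40,0.6, 0,0,0,0,0,-40,0.6]'; python3 -m crank '[0,0,0,0,0,-40,0.6, 0,0,0,0,0,-40,0.6, 0,0,0,0,0,-20,0.6, 0,0,0,0,0,0,0.6]'|head -4
python3 - <<'E'
from h import *
m=eyes.camera_model("wrist");im=eyes.snapshot("wrist")
print([(n,d["location"],d["p"]) for n in("knob_grip","knob_nose","hood_hinge") for d in spotter.place_of("wrist",n)[:1]])
a=lambda t,h:projw(m,W(P0,K0+h*N+.025*(np.cos(t)*U+np.sin(t)*np.array([0,1,0])))).round(1)
print(projw(m,W(P0,K0+.032*N)),[(t,a(t,.032),a(t,.0395)) for t in(.76,.873,.99)])
c=projw(m,W(P0,K0+.032*N)).astype(int);x,y=max(c[0]-80,0),max(c[1]-80,0)
t=eyes.snapshot("top")[120:280,230:430]
w=im[y:y+160,x:x+160];w=cv2.resize(w,(480,480),interpolation=cv2.INTER_CUBIC)
o=np.hstack([w,np.vstack([cv2.resize(t,(300,240)),np.zeros((240,300,3),np.uint8)])]);cv2.imwrite("pics/w6.png",o);print(x,y)
E
```

```text
force: [-0.3, -0.2, 1.2]
opening: 0.0493
gripper_force: 0.0
clock: 17.42
tool_pos: [0.5197, -0.0813, 0.2162]
orientation: [-156.2, 18.6, -114.9]
force: [0.1, 0.2, 0.1]
opening: 0.0527
gripper_force: 0.0
clock: 17.92
tool_pos: [0.4716, -0.0907, 0.3039]
orientation: [-156.0, 18.8, -114.9]
force: [-0.5, 0.6, -0.1]
[('knob_grip', [318.2, 202.7], 0.88), ('knob_nose', [320.6, 225.3], 0.71), ('hood_hinge', [237.6, 277.9], 0.87)]
[318.88935705 205.01243204] [(0.76, array([316.2, 227.7]), array([316.2, 229.6])), (0.873, array([318.8, 227.8]), array([318.8, 229.7])), (0.99, array([321.5, 227.7]), array([321.6, 229.6]))]
238 125
```

View pics/w6.png

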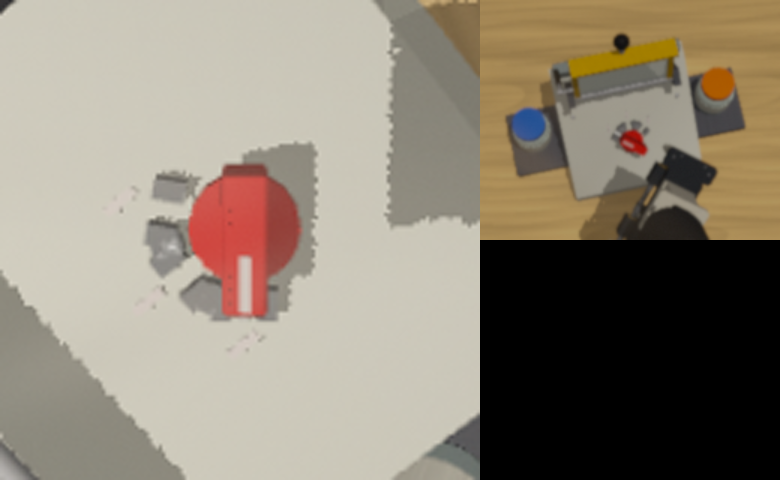

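The knob's stripe points straight down in the picture (0.87 rad), its pin sits in the left notch, and the knob is home. The hood is open and the robot is clear.

```bash
python3 -c "
from plant import ctrl
print(ctrl.close_job())"
```

```text
the job is handed in; nothing more can be done
None
```

I handed the job in at about 18 s: the hood stands open, the red knob appears fully home in the left stop on the blue-capped jar's side, and the gripper is clear. No verdict came back, and I didn't re-measure the jars, spray can or tape roll afterwards.

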